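Lock the work in a push clamp with an extension tube

TASK

Close the over-centre push clamp on the fixture so that it holds the steel off-cut tight against the fence: slip the extension tube fully onto the handle's spigot, and with it swing the handle counter-clockwise past its dead point until it rests on its stop, but do not ram the handle or lean on it once it is on the stop. Then draw the tube off and lay it flat on the bench. Work the handle only through the tube, and leave the other things on the bench where they are.

Things in the scene. Friction and masses are not known exactly. Their poses are not given: they have to be found in the camera images.
- tube_center (a point): Middle of the extension tube: a straight square steel tube 190 mm long, 29 mm square outside, with a 22 mm square bore right through, about 0.35 kg. It starts lying flat on the bench right of the fixture. The point is at mid-length, half-way up (14.5 mm above what it lies on); x runs along the tube, z is up; both ends are alike.
- spigot_tip (a point): Outer end of the handle's level spigot, on its centre line, 80 mm above the bench, 105 mm from the pivot axis; x points outward along it, z up, turning with the handle. It is 18 mm square (last 8 mm a 12 mm nose) and runs 52 mm back to a 27 mm collar where the tube's mouth seats: fully home, the tube's middle lies 43 mm beyond this tip. Play of the tube on it: 2 mm each way, up to 0.08 rad.
- pivot (a point): Point on the upright pivot axis of the handle, at spigot height, 80 mm above the bench; x, y, z are the fixture's, the plunger pushes along -y. The fixture is bolted down: a 12 mm plate reaching 64 mm to -x, 36 mm to +x, 45 mm to +y, 205 mm to -y of here; nothing on it is higher than 68 mm but the handle (94 mm).
- handle (a joint): Handle angle, rad, counter-clockwise from above, the closing way; the spigot points 1.48 + this from the fixture's x. Starts slack at 0 to 0.05; resists from about 0.2, most near 0.4 (1 to 2 N m), not at all at the dead point 0.62, and then is driven on to a stop screw of unknown setting, met between 0.69 and 0.92. On it it stays; let go before 0.62 it springs back. The tube should not bear on it with over 30 N.
- pad: Round spring pad, 25 mm across, on the end of the clamp's plunger; its axis, 42 mm above the bench, lies along the fixture's y. It carries 50 to 170 N when the clamp is closed.
- offcut_center (a point): Centre of the work, a square steel tube off-cut 75 x 32 x 32 mm (x along its 75 mm) lying loose on the fixture's rails between the pad and the fence, a long side towards each, 2 to 5 mm short of the fence. The clamp pushes it home.

How it is judged:
On the way, in this order (a step that is already met when the one before it is completed fails the run):
1. the tube is pushed onto the handle's spigot, at least 42 mm of its 52 mm, with the handle not yet over (x of tube_center in the frame of spigot_tip between 0.02 and 0.053 m and y of tube_center in the frame of spigot_tip between -0.012 and 0.012 m and z of tube_center in the frame of spigot_tip between -0.012 and 0.012 m and value of joint handle below 0.45 rad), for 0.2 s.
2. the handle is thrown past its dead point and rests against its stop screw (more than 6 N) with the tube still at least 35 mm on the spigot (x of tube_center in the frame of spigot_tip between 0.02 and 0.06 m and y of tube_center in the frame of spigot_tip between -0.012 and 0.012 m and z of tube_center in the frame of spigot_tip between -0.012 and 0.012 m and value of joint handle above 0.66 rad and contact force between handle and stop above 6 N), for 0.1 s.
At the end, for the whole second after the job is handed in: The handle is at rest past its dead point (beyond 0.67 rad), the pad presses the off-cut with more than 30 N, the off-cut lies squarely (within 0.05 rad) and flat against the fence between pad and fence, and the tube lies still and flat on the bench top, off the handle (value of joint handle above 0.67 rad and velocity of joint handle between -0.05 and 0.05 rad/s and contact force between pad and offcut above 30 N and angle between the x axis of offcut_center and the x axis of pivot, either way round below 0.05 rad and x of offcut_center in the frame of pivot between -0.02 and 0.02 m and y of offcut_center in the frame of pivot between -0.159 and -0.154 m and height (world z) of tube_center between 0.005 and 0.022 m and linear speed of each of tube, offcut below 0.02 m/s); the robot touches nothing.
It fails at once if the tube bears on the handle with more than 32 N (rammed on, or leaned on against the stop) (contact force between tube and handle above 32 N).
It fails at once if the gripper works the handle itself (more than 3 N) (contact force between the arm and handle above 3 N).
It fails at once if another thing on the bench is moved by more than 30 mm (distance of any of wood_offcut, shackle, bolt_a, angle_offcut, nut_big, g_clamp from where it was at the start of the episode above 0.03 m).
It also fails if it takes over 72 s, if anything falls off the work surface, if the arm or the gripper's body presses on something with over 40 N, if the wrist force passes 120 N, or if a joint passes its speed limit or range.

ROBOT

A 6-joint arm with a two-finger parallel gripper is mounted at the origin on a cart in front of the work surface, level with it; the furniture and walls round the work are solid. World frame = base frame: x ahead of the robot, y to its left, z up, the work surface at z = 0. Lengths are in m, angles in rad, forces in N, time in s.
With the tool pointing down it reaches from about 0.25 to 0.725 m from the base axis. Payload 4 kg.
Tool frame: the origin (TCP) lies midway between the tips of the shut fingers; the grasp point (between the pads) lies 19 mm behind it (bot.grip_point_offset is the distance from the TCP to the grasp point, in m); z points along the fingers, y is the line along which they close (so a half turn about z gives the same grasp; the last joint's range is limited). The gripper opens to 85 mm and grips with 20 to 120 N. Pads are 22 mm wide; open, the fingers measure 114 mm over their backs; the gripper's body (76 mm by 85 mm) begins 54 mm behind the grasp point. The pads swing forward as they close: fully open they stand 13 mm farther back than shut.
Start: joints at [1.114, 0.241, 0.005, 1.335, 0, 1.571], TCP at [0.221, 0.449, 0.231] pointing down, gripper open.
Joint ranges: [-2.72, 2.72], [-1.05, 1.87], [-1.09, 1.28], [-1.99, 2.15], [-1.42, 1.44], [-3.14, 3.14]. Speed limits (rad/s): [2.79, 2.79, 3.14, 3.14, 3.14, 3.14].

INTERFACE

Orientations are given as a unit quaternion [x, y, z, w].
In Python, from workcell import bot gives the robot as it stands.
- The arm moves only by the tool step_arm, never from a script. Its argument "targets" is text: rows parted by semicolons, each of 7 numbers parted by spaces: the opening, from -1 (shut) to 1 (fully open), so that 0 is half open, then the shift along the world's x, y, z normalised to -1 to 1, where 1 is 0.5 m, then the turn, a rotation vector about the world's x, y, z normalised to -1 to 1, where 1 is pi/4 rad. In form: gripper x y z wx wy wz; .... A call has 1 to 10 rows; each row is the pose to reach, as a shift and turn from the pose commanded when the call began; what a row does not reach only later rows make up. A row lasts 1/12 s, in which the tool goes at most 41.7 mm and 7.16 degrees, less where a joint would pass 70% of its speed; a pose out of reach is approached as far as the arm can. A call with a number of a shift or a turn outside -1 to 1 is refused whole. A call with a gripper value outside its range is refused whole. The fingers move at their own pace and stop on an object; the grip force is fixed at half the most. Time passes only in rows, so rows that repeat a pose let the fingers close. It gives the time, the measured TCP pose, the force, the opening and the grip force at its end, in the units of the state.
- bot.get_obs(): the state, without advancing time (a new reading comes with each control period).
- bot.camera(name): name is "scene" or "top" or "wrist"; returns the picture (384x512x3 uint8, red, green, blue); there is no depth.
- bot.camera_info(name): a dict with "vertical_fov" (degrees; the focal length in pixels is half the picture's height over the tangent of half this angle, whatever the lens; pixels are square), "cx", "cy" (the principal point, pixels), "pose" (4x4, takes a point from camera to world coordinates). Camera axes: x right, y up, looking along -z (the intrinsics and any distortion apply to the point x, -y, -z); pixel columns grow to the right and rows downward; lengths in m; the calibration is good to about 2 mm. The wrist camera is an equidistant fisheye: a pixel r from the principal point sees the ray r / f radians off the axis. A picture is of the moment at which its call begins: read the wrist's pose just before it. camera_info takes no time and is no camera call; for the wrist camera it gives the pose at the moment of the call.
- bot.job_done(): hands the job in; it is judged then, once.
The state is a dict: "clock": time; "joint_pos": joint angles; "joint_vel": joint speeds; "tau": joint torques, N m; "eef_pos": TCP position; "tool_rot": TCP orientation; "ft_force": force on the tool from outside, world axes, zero at the start; "ft_torque": the same for the moment, N m; "grip_width": finger opening in m; "grasp_force": force on a finger pad.
Only numpy, scipy, OpenCV 4.12 (cv2) and the standard library are available. Lean on these libraries where they do the work, as an engineer would, in place of code of your own. Each camera call takes 0.05 s, during which the arm holds its last target. There are 200 camera calls.

## Working session

There is one attempt and no reset: what is moved stays moved. The work goes in short steps, Python scripts to look and compute and a tool call to move; the robot and the scene stay as the last step left them, time stands still between calls to the robot, and variables do not carry over. Pictures are saved under pics/ and viewed, at most 10 in all, crops included, and the job is handed in when it is done.

Besides the shell and the picture viewer there is one more tool, called after ">>>" by a JSON object that holds its "api" and its "payload", one argument or row to a line. step_arm: Moves the arm, as the interface text tells. Scaled input: -1 to 1 covers 0.5 m each way for a shift and pi/4 rad each way for a turn. Its arguments: {"type":"object","properties":{"targets":{"type":"string"}},"required":["targets"]}

```bash
ls; mkdir -p pics; python3 - <<'E'
from workcell import bot
import cv2,numpy as np
o=bot.get_obs();print({k:np.round(v,3) for k,v in o.items()})
for n in("scene","top"):
    i=bot.camera_info(n);print(n,i)
    cv2.imwrite(f"pics/{n}0.png",cv2.resize(bot.camera(n)[:,:,::-1],(800,600),interpolation=cv2.INTER_CUBIC))
E
```

```text
pics
{'clock': np.float64(0.0), 'joint_pos': array([ 1.114,  0.241,  0.004,  1.335, -0.   ,  1.571]), 'joint_vel': array([ 0.   , -0.001, -0.001,  0.001, -0.001, -0.001]), 'tau': array([-0.0000e+00, -3.7232e+01,  2.5241e+01,  1.7000e-02,  0.0000e+00,
        0.0000e+00]), 'eef_pos': array([0.22 , 0.448, 0.23 ]), 'tool_rot': array([ 0.226,  0.974, -0.001, -0.   ]), 'ft_force': array([ 0.263, -1.2  ,  0.354]), 'ft_torque': array([-0.027,  0.017, -0.066]), 'grasp_force': np.float64(0.0), 'grip_width': np.float64(0.085)}
scene {'vertical_fov': 48.55846515003683, 'cx': 252.59347279716687, 'cy': 193.3975333993487, 'pose': array([[ 0.75512511,  0.348101  , -0.55552836, -0.23088471],
       [-0.65554526,  0.40974699, -0.63432469, -0.77439652],
       [ 0.00681702,  0.84316849,  0.5376062 ,  0.71084506],
       [ 0.        ,  0.        ,  0.        ,  1.        ]])}
top {'vertical_fov': 46.43762985223155, 'cx': 256.0672655559532, 'cy': 193.0612567879537, 'pose': array([[ 0.02466381,  0.9827411 , -0.18333475,  0.24780853],
       [-0.99953262,  0.02755496,  0.01323867,  0.00816149],
       [ 0.01806197,  0.18292255,  0.9829614 ,  1.07672559],
       [ 0.        ,  0.        ,  0.        ,  1.        ]])}
```

View pics/top0.png

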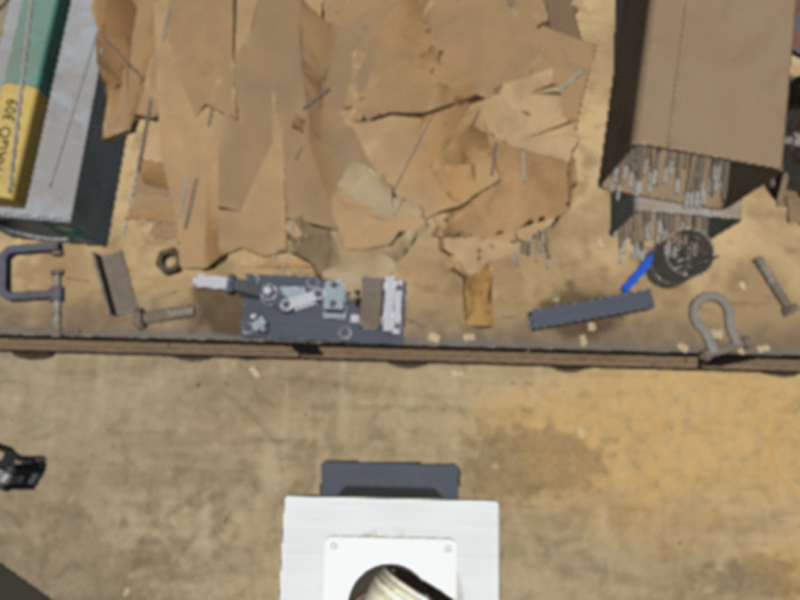

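View pics/scene0.png

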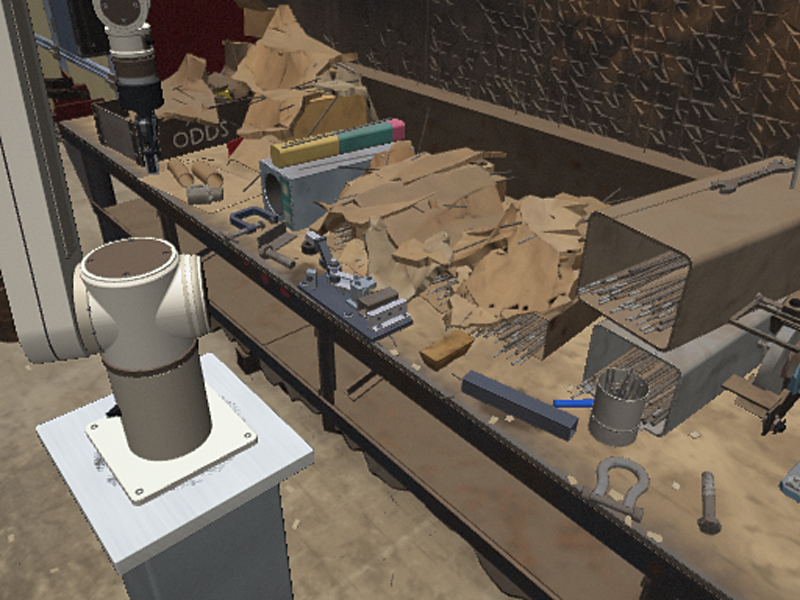

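The top view shows the tube from about (530,320) to (653,300) and the fixture plate around (245–405, 275–343), with the spigot tip near (195,282) pointing +y. Next I crop both for measuring.

```bash
cat > h.py <<'E'
import numpy as np,cv2
from workcell import bot
def ray(name,uv,info=None):
    i=info or bot.camera_info(name);f=192/np.tan(np.radians(i["vertical_fov"])/2)
    d=np.array([uv[0]-i["cx"],uv[1]-i["cy"]],float)
    if name=="wrist":
        r=np.hypot(*d);t=r/f;v=np.array([*(d/max(r,1e-9)*np.sin(t)),np.cos(t)])
    else: v=np.array([d[0]/f,d[1]/f,1])
    P=i["pose"];return P[:3,3],P[:3,:3]@(v*[1,-1,-1])
def at(name,uv,z,info=None):
    o,d=ray(name,uv,info);return (o+d*(z-o[2])/d[2])[:2]
def pix(name,p,info=None):
    i=info or bot.camera_info(name);f=192/np.tan(np.radians(i["vertical_fov"])/2)
    P=i["pose"];c=P[:3,:3].T@(np.array(p)-P[:3,3])*[1,-1,-1]
    if name=="wrist":
        r=np.hypot(c[0],c[1]);t=np.arctan2(r,c[2]);q=c[:2]/max(r,1e-9)*t*f
    else: q=c[:2]/c[2]*f
    return q+[i["cx"],i["cy"]]
E
python3 - <<'E'
from h import *
im=bot.camera("top")[:,:,::-1]
a=im[165:225,115:275];b=im[180:220,330:430]
s=5
A=cv2.resize(a,None,fx=s,fy=s,interpolation=cv2.INTER_CUBIC);B=cv2.resize(b,None,fx=s,fy=s,interpolation=cv2.INTER_CUBIC)
o=np.zeros((500,800,3),np.uint8);o[:300]=A;o[300:,:500]=B
cv2.imwrite("pics/crop.png",o)
for n,p in dict(tubeL=(530/1.5625,318/1.5625),tubeR=(653/1.5625,300/1.5625)).items():print(n,at("top",p,.02))
E
```

```text
tubeL [ 0.42497224 -0.20615295]
tubeR [ 0.4584878  -0.39746153]
```

View pics/crop.png

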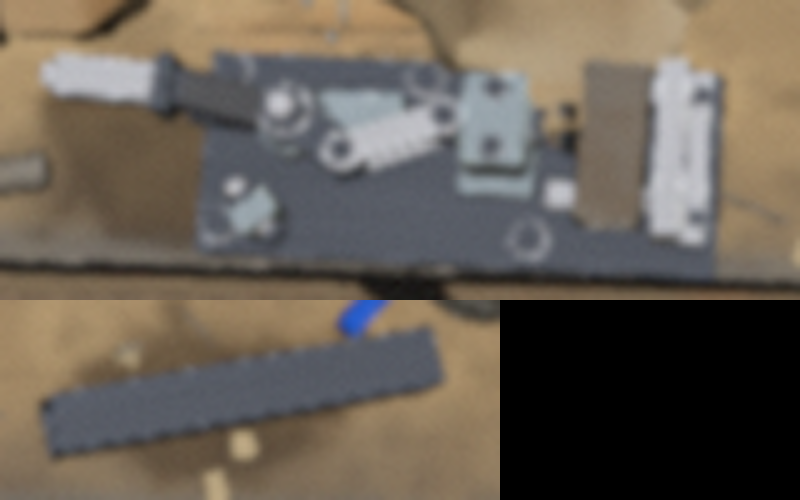

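```bash
python3 - <<'E'
from h import *
t=[at("top",(330+u/5,180+(v-300)/5),.029) for u,v in [(42,403),(52,458),(432,330),(442,382)]]
c=np.mean(t,0);d=(t[2]+t[3]-t[0]-t[1])/2;print("tube c",c,"len",np.hypot(*d),"ang",np.arctan2(d[1],d[0]),[np.hypot(*(t[0]-t[1]))])
g=lambda u,v,z:at("top",(115+u/5,165+v/5),z)
tip=g(42,76,.08);col=g(165,84,.08);pv=g(281,103,.094)
print("tip",tip,"col",col,"pivot",pv,"len",np.hypot(*(tip-pv)))
e=tip-pv;print("spig ang",np.arctan2(e[1],e[0]))
pl=[g(198,248,.012),g(715,275,.012),g(720,75,.012),g(215,52,.012)];print("plate",pl)
e=pl[0]-pl[1];print(np.hypot(*e),"yaxis ang",np.arctan2(e[1],e[0]))
E
```

```text
tube c [ 0.43796663 -0.298785  ] len 0.1925796975005079 ang -1.3543959430955455 [np.float64(0.026720442819395195)]
tip [0.45491234 0.29594309] col [0.45279541 0.24022086] pivot [0.44272838 0.18480426] len 0.11180469303745223
spig ang 1.46160411902137
plate [array([0.3872788 , 0.23486416]), array([ 0.38095668, -0.01242133]), array([ 0.47891625, -0.01251656]), array([0.48332649, 0.23297399])]
0.2473662988390813 yaxis ang 1.5452357913510089
```

>>> {"api": "step_arm", "payload": {
  "targets": "1 0.08 -0.08 0 0 0 -0.15; 1 0.16 -0.16 0 0 0 -0.3; 1 0.22 -0.24 0 0 0 -0.45; 1 0.28 -0.3 0 0 0 -0.6; 1 0.34 -0.36 0 0 0 -0.75; 1 0.34 -0.36 0 0 0 -0.9; 1 0.34 -0.36 0 0 0 -0.9; 1 0.34 -0.36 0 0 0 -0.9"
}}

```text
clock: 0.82
eef_pos: [0.3916, 0.267, 0.2309]
tool_rot: [0.551, 0.834, -0.0, -0.0]
ft_force: [-0.7, -0.3, -0.6]
grip_width: 0.0852
grasp_force: 0.0
```

```bash
python3 - <<'E'
from h import *
o=bot.get_obs();print(o["clock"],o["eef_pos"],o["tool_rot"],o["ft_force"])
i=bot.camera_info("wrist");print(i)
im=bot.camera("wrist")[:,:,::-1]
np.save("w1.npy",im)
import pickle;pickle.dump(i,open("w1.pkl","wb"))
cv2.imwrite("pics/w1.png",cv2.resize(im,(800,600),interpolation=cv2.INTER_CUBIC))
for p in [(.4549,.296,.08),(.4427,.1848,.094)]:print(pix("wrist",p,i)*1.5625)
E
```

```text
0.8167 [0.39159428 0.26697885 0.23094353] [ 5.51347819e-01  8.34275370e-01 -3.25150659e-04 -2.89423105e-04] [-0.69982073 -0.30362826 -0.55711387]
{'vertical_fov': 65.70646984690485, 'cx': 255.98972729818544, 'cy': 190.805284565685, 'pose': array([[ 0.91966451, -0.37594788, -0.11349177,  0.36194451],
       [ 0.39270286,  0.87946976,  0.26891894,  0.33596445],
       [-0.00128693, -0.29188375,  0.95645294,  0.37382536],
       [ 0.        ,  0.        ,  0.        ,  1.        ]])}
[505.844537  274.4952965]
[421.83346403 414.96841391]
```

View pics/w1.png

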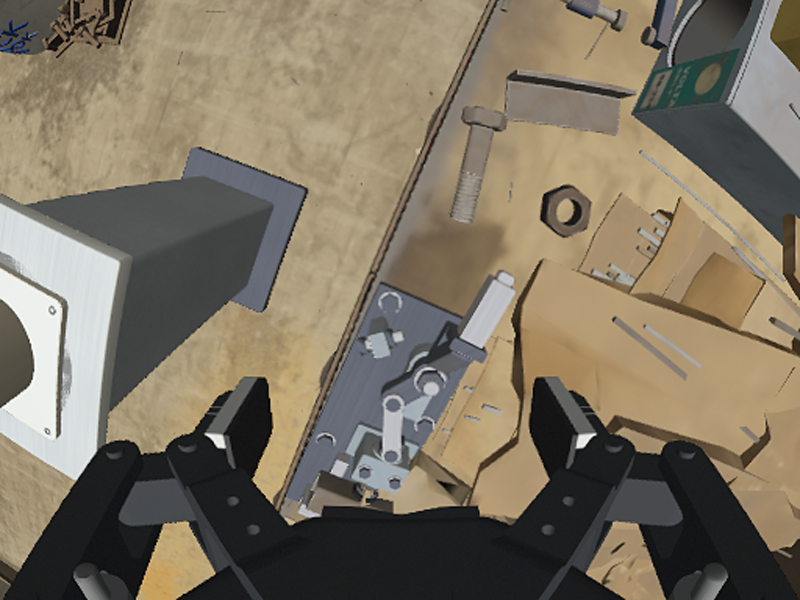

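The nose tip is at (503,278), the collar at (470,348), and a bolt at (431,378). The bolt sits off the spigot line, so I triangulate against the top view.

```bash
python3 - <<'E'
from h import *
import pickle;i=pickle.load(open("w1.pkl","rb"))
def tri(a,b):
    o1,d1=ray("top",(115+a[0]/5,165+a[1]/5));o2,d2=ray("wrist",np.array(b)/1.5625,i)
    d1/=np.linalg.norm(d1);d2/=np.linalg.norm(d2)
    s=np.linalg.lstsq(np.c_[d1,-d2],o2-o1,rcond=None)[0];p,q=o1+s[0]*d1,o2+s[1]*d2
    return (p+q)/2,np.linalg.norm(p-q)
for n,a,b in [("tip",(42,76),(503,278)),("bolt",(281,103),(431,378)),("link1",(342,150),(393,405)),("link2",(445,115),(393,455)),
  ("platecorner",(198,248),(380,283)),("screw",(235,187),(396,338))]:
    print(n,*tri(a,b),at("wrist",np.array(b)/1.5625,.08,i))
for p in [(503,278),(512,279),(487,352),(461,337),(498,270),(470,348)]:print(p,at("wrist",np.array(p)/1.5625,.089,i))
E
```

```text
tip [0.45303379 0.29405179 0.08584487] 0.0013388407615468995 [0.45418607 0.29307074]
bolt [0.45059973 0.19312139 0.04649616] 0.0030604618113258012 [0.44011359 0.20772254]
link1 [0.4294345  0.16258928 0.05364832] 0.00018857183380180392 [0.42396814 0.17685429]
link2 [0.44826786 0.11598316 0.05204828] 0.001492231803597799 [0.44147059 0.13506289]
platecorner [0.38703864 0.23697343 0.00288277] 0.002873375315544912 [0.38069308 0.25774063]
screw [0.4114535  0.21274089 0.04414579] 0.0013539782826505178 [0.40545935 0.22618814]
(503, 278) [0.45136067 0.29438459]
(512, 279) [0.45716931 0.29618663]
(487, 352) [0.46475316 0.2439948 ]
(461, 337) [0.4435343  0.24700279]
(498, 270) [0.44597725 0.29780779]
(470, 348) [0.45263863 0.24218487]
```

```bash
python3 - <<'E'
from h import *
im=np.load("w1.npy")
cv2.imwrite("pics/c2.png",cv2.resize(im[168:236,290:350],None,fx=8,fy=8,interpolation=cv2.INTER_CUBIC))
E
```

```text
(no output)
```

View pics/c2.png

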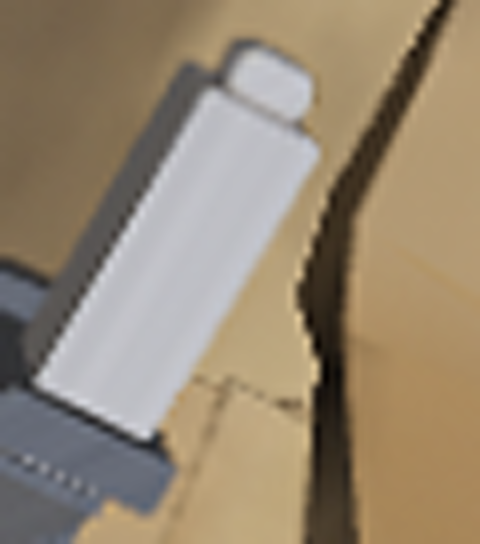

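The spigot's top face is clear, with corners at about (210,88), (320,150), (150,438) and (37,382) in the crop.

```bash
python3 - <<'E'
from h import *
import pickle;i=pickle.load(open("w1.pkl","rb"))
q=[at("wrist",(290+u/8-.4,168+v/8-.4),.089,i) for u,v in [(210,88),(320,150),(150,438),(37,382)]]
o=(q[0]+q[1])/2;c=(q[2]+q[3])/2;d=o-c
a=np.arctan2(d[1],d[0]);n=np.array([np.cos(a),np.sin(a)])
print("w",np.hypot(*(q[0]-q[1])),np.hypot(*(q[2]-q[3])),"L",np.hypot(*d),"ang",a,"edges",[np.arctan2(*(x-y)[::-1]) for x,y in((q[0],q[3]),(q[1],q[2]))])
print("tip",o+n*.008,"pivot",c-n*.053, "tubehome",o+n*.051)
E
```

```text
w 0.016908477026689895 0.01737272810243456 L 0.04425044280717205 ang 1.5009064498643583 edges [np.float64(1.495632113072239), np.float64(1.506209112570185)]
tip [0.45489494 0.2984468 ] pivot [0.44754498 0.19345331] tubehome [0.45789776 0.34134182]
```

>>> {"api": "step_arm", "payload": {
  "targets": "1 0.01 -0.08 0 0 0 0; 1 0.02 -0.16 0 0 0 0; 1 0.03 -0.24 0 0 0 0.1; 1 0.04 -0.32 0 0 0 0.2; 1 0.05 -0.4 0 0 0 0.2; 1 0.06 -0.48 0 0 0 0.2; 1 0.07 -0.56 0 0 0 0.2; 1 0.08 -0.64 0 0 0 0.2; 1 0.09 -0.72 0 0 0 0.2; 1 0.09 -0.8 0 0 0 0.2"
}}

```text
clock: 1.7
eef_pos: [0.4363, -0.1314, 0.2313]
tool_rot: [0.48, 0.877, 0.0, 0.0]
ft_force: [1.0, 0.6, 0.2]
grip_width: 0.0849
grasp_force: 0.0
```

>>> {"api": "step_arm", "payload": {
  "targets": "1 0.01 -0.08 -0.03 0 0 -0.15; 1 0.01 -0.16 -0.06 0 0 -0.3; 1 0.01 -0.24 -0.09 0 0 -0.45; 1 0.01 -0.32 -0.1 0 0 -0.45; 1 0.01 -0.36 -0.1 0 0 -0.45; 1 0.01 -0.36 -0.1 0 0 -0.45; 1 0.01 -0.36 -0.1 0 0 -0.45"
}}

```text
clock: 2.28
eef_pos: [0.441, -0.3105, 0.1805]
tool_rot: [0.628, 0.778, 0.0, -0.001]
ft_force: [-0.0, 1.0, -0.5]
grip_width: 0.0854
grasp_force: 0.0
```

```bash
python3 - <<'E'
from h import *
o=bot.get_obs();print(o["clock"],o["eef_pos"],o["tool_rot"],o["ft_force"])
i=bot.camera_info("wrist")
im=bot.camera("wrist")[:,:,::-1]
np.save("w2.npy",im)
import pickle;pickle.dump(i,open("w2.pkl","wb"))
cv2.imwrite("pics/w2.png",cv2.resize(im,(800,600),interpolation=cv2.INTER_CUBIC))
n=np.array([.215,-.977])
for s in(-.095,.095):print(pix("wrist",(*(np.array([.438,-.2988])+s*n),.029),i)*1.5625)
E
```

```text
2.2833 [ 0.44099273 -0.31053976  0.18054626] [ 6.28417628e-01  7.77875651e-01  2.81255416e-04 -8.23264330e-04] [-0.01887464  0.97713515 -0.5282051 ]
[399.67886823 110.38936113]
[400.81407199 389.60780204]
```

View pics/w2.png

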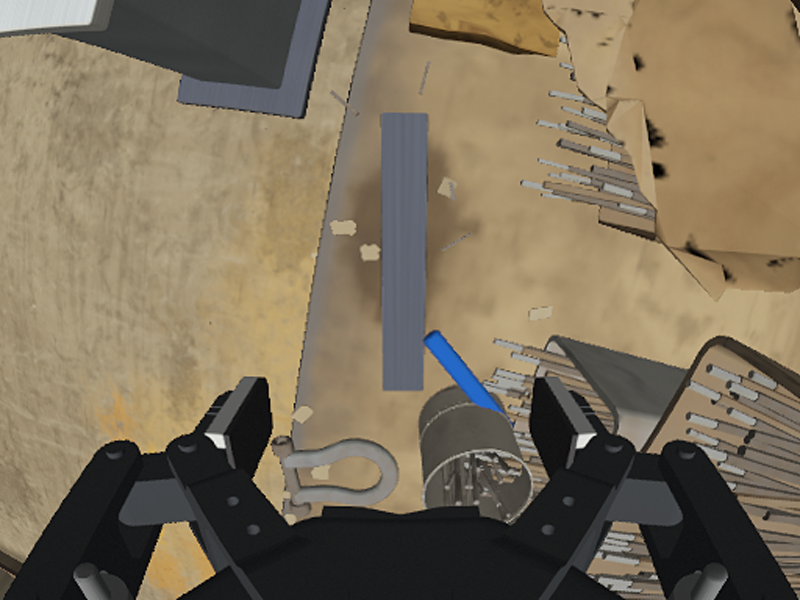

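```bash
python3 - <<'E'
from h import *
import pickle;i=pickle.load(open("w2.pkl","rb"))
W=lambda p,z:at("wrist",np.array(p)/1.5625-.2,z,i)
q=[W(p,.029) for p in [(381,114),(428,114),(423,390),(383,390)]]
f=(q[0]+q[1])/2;e=(q[2]+q[3])/2;d=f-e;c=(f+e)/2;a=np.arctan2(d[1],d[0])
print("c",c,"L",np.hypot(*d),"w",np.hypot(*(q[0]-q[1])),np.hypot(*(q[2]-q[3])),"ang",a)
n=np.array([np.cos(a),np.sin(a)]);m=np.array([n[1],-n[0]])
for s,p,z in [("blue",(432,333),.01),("blue",(432,333),.0),("canbase",(455,385),0),("canbaseL",(419,410),0),("cantopL",(424,480),.1),("canR",(532,480),.08)]:
    v=W(p,z)-c;print(s,z,"along(out+)",v@n,"right",v@m)
o=bot.get_obs();x,y=o["tool_rot"][:2];print("tooly",np.arctan2(2*y*y-1,2*x*y))
E
```

```text
c [ 0.44025048 -0.29940133] L 0.18816806836214686 w 0.02919879276184802 0.02860382086700918 ang 1.779676085777682
blue 0.01 along(out+) -0.05749760818460771 right 0.02086773154554045
blue 0.0 along(out+) -0.06136488758324006 right 0.021603047542206044
canbase 0 along(out+) -0.10530142395380161 right 0.04100823042449497
canbaseL 0 along(out+) -0.12793600412388995 right 0.013159213691306966
cantopL 0.1 along(out+) -0.11913554989379765 right 0.012608786455268101
canR 0.08 along(out+) -0.13932247885917867 right 0.08816754914751365
tooly 0.2129696852125092
```

>>> {"api": "step_arm", "payload": {
  "targets": "1 0.006 -0.012 -0.08 0 0 0; 1 0.006 -0.012 -0.16 0 0 0; 1 0.006 -0.012 -0.24 0 0 0; 1 0.006 -0.012 -0.3 0 0 0; 1 0.006 -0.012 -0.3 0 0 0; 1 0.006 -0.012 -0.3 0 0 0"
}}

```text
clock: 2.83
eef_pos: [0.443, -0.3144, 0.0305]
tool_rot: [0.628, 0.779, 0.0, -0.002]
ft_force: [0.1, -0.1, -0.3]
grip_width: 0.0854
grasp_force: 0.0
```

>>> {"api": "step_arm", "payload": {
  "targets": "1 0 0 -0.03 0 0 0; 1 0 0 -0.055 0 0 0; 1 0 0 -0.055 0 0 0; -1 0 0 -0.055 0 0 0; -1 0 0 -0.055 0 0 0; -1 0 0 -0.055 0 0 0; -1 0 0 -0.055 0 0 0; -1 0 0 -0.055 0 0 0; -1 0 0 -0.055 0 0 0; -1 0 0 -0.055 0 0 0"
}}

```text
clock: 3.67
eef_pos: [0.4445, -0.3178, 0.0051]
tool_rot: [0.629, 0.778, 0.0, 0.001]
ft_force: [-0.3, 0.5, 7.1]
grip_width: 0.028
grasp_force: 61.7
```

```bash
python3 - <<'E'
from h import *
import pickle
i=pickle.load(open("w1.pkl","rb"))
for p in [(105,243),(60,235),(0,218)]:print("top",p,at("top",np.array(p)/1.5625,0),at("top",np.array(p)/1.5625,.1))
for p in [(635,112),(728,100),(640,60)]:print("w",p,at("wrist",np.array(p)/1.5625,0,i),at("wrist",np.array(p)/1.5625,.1,i))
for p in [(505,120),(517,72),(635,95)]:print("angle",p,at("wrist",np.array(p)/1.5625,0.02,i))
o=bot.get_obs();print(o["joint_pos"],o["tau"])
E
```

```text
top (105, 243) [0.52974005 0.46178219] [0.50355589 0.41965254]
top (60, 235) [0.54067937 0.53364292] [0.51347924 0.48483926]
top (0, 218) [0.56568709 0.63100748] [0.53616438 0.57316118]
w (635, 112) [0.52619926 0.46378259] [0.48226036 0.42959065]
w (728, 100) [0.61375415 0.53172068] [0.54639391 0.47935499]
w (640, 60) [0.51248227 0.51013365] [0.47221273 0.46354259]
angle (505, 120) [0.42168792 0.39762598]
angle (517, 72) [0.41515168 0.43689658]
angle (635, 95) [0.51170543 0.47014865]
[-6.20879912e-01  5.30292962e-01 -2.03861037e-01  8.34264958e-01
  4.76762808e-04  7.39106343e-01] [-4.71869744e-01 -4.17028642e+01  1.80759126e+01 -2.46672006e-01
 -2.07775729e-01 -1.22364899e-02]
```

>>> {"api": "step_arm", "payload": {
  "targets": "-1 0 0 0.05 0 0 0; -1 0 0 0.12 0 0 0; -1 0 0 0.2 0 0 0; -1 -0.01 0.06 0.28 0 0 0; -1 -0.02 0.12 0.34 0 0 0; -1 -0.03 0.2 0.36 0 0 0; -1 -0.04 0.28 0.36 0 0 0; -1 -0.05 0.36 0.36 0 0 0; -1 -0.05 0.44 0.36 0 0 0; -1 -0.05 0.52 0.36 0 0 0"
}}

```text
clock: 4.5
eef_pos: [0.4168, -0.0574, 0.1832]
tool_rot: [0.629, 0.777, -0.001, -0.001]
ft_force: [1.3, 0.1, -4.2]
grip_width: 0.028
grasp_force: 60.6
```

>>> {"api": "step_arm", "payload": {
  "targets": "-1 0 0.08 0 0 0 0; -1 0 0.16 0 0 0 0; -1 0 0.24 0 0 0 -0.05; -1 0 0.32 0 0 0 -0.1; -1 0 0.4 0 0 0 -0.15; -1 0.01 0.48 0 0 0 -0.2; -1 0.02 0.56 0 0 0 -0.25; -1 0.03 0.64 0 0 0 -0.3; -1 0.05 0.72 0 0 0 -0.36; -1 0.07 0.8 0 0 0 -0.36"
}}

```text
clock: 5.33
eef_pos: [0.4524, 0.3423, 0.1825]
tool_rot: [0.732, 0.681, -0.002, 0.0]
ft_force: [1.9, -0.2, -4.0]
grip_width: 0.0277
grasp_force: 60.6
```

>>> {"api": "step_arm", "payload": {
  "targets": "-1 0.01 0.06 0 0 0 0; -1 0.014 0.104 0 0 0 0; -1 0.014 0.104 -0.05 0 0 0; -1 0.014 0.104 -0.1 0 0 0; -1 0.014 0.104 -0.15 0 0 0; -1 0.014 0.104 -0.2 0 0 0; -1 0.014 0.104 -0.2 0 0 0; -1 0.014 0.104 -0.2 0 0 0; -1 0.014 0.104 -0.2 0 0 0"
}}

```text
clock: 6.08
eef_pos: [0.4609, 0.3931, 0.0844]
tool_rot: [0.732, 0.681, 0.0, 0.0]
ft_force: [-0.4, 0.6, -3.5]
grip_width: 0.0275
grasp_force: 60.5
```

```bash
python3 - <<'E'
from h import *
o=bot.get_obs();print(o["clock"],o["eef_pos"],o["tool_rot"],o["ft_force"],o["ft_torque"])
x,y=o["tool_rot"][:2];print("tooly",np.arctan2(2*y*y-1,2*x*y))
i=bot.camera_info("wrist")
im=bot.camera("wrist")[:,:,::-1]
np.save("w3.npy",im)
import pickle;pickle.dump(i,open("w3.pkl","wb"))
cv2.imwrite("pics/w3.png",cv2.resize(im,(800,600),interpolation=cv2.INTER_CUBIC))
print(pix("wrist",(.4549,.2984,.089),i)*1.5625)
E
```

```text
6.0833 [0.46086635 0.39311572 0.08444198] [7.32143977e-01 6.81149897e-01 1.14013114e-04 3.45723786e-05] [-0.3674277   0.61117977 -3.51758079] [-0.11522077 -0.08280571  0.00381415]
tooly -0.07213217106582552
[403.13062596 572.54810863]
```

View pics/w3.png

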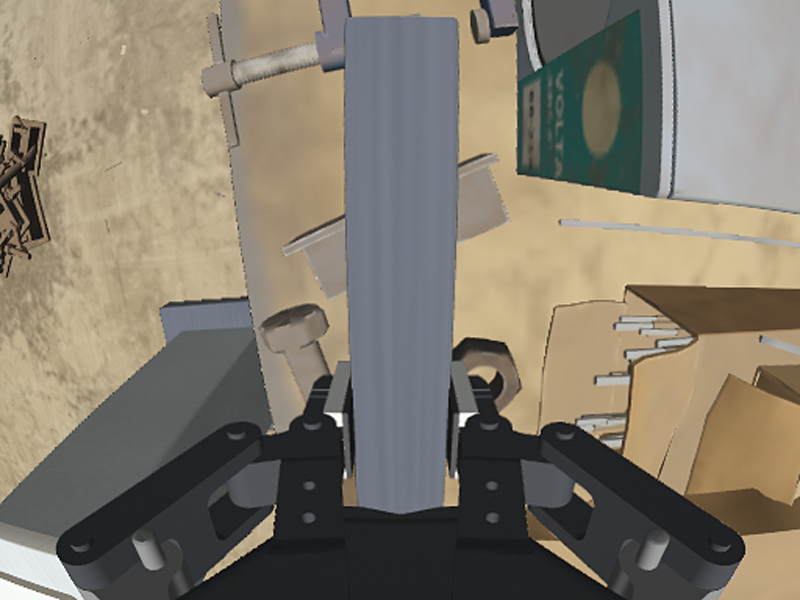

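The tube is gripped straight, with its far end at rows ~18 and its edges at x≈346 and 458. I fit its pose to the edges to get height and pitch.

```bash
python3 - <<'E'
from h import *
import pickle
from scipy.optimize import least_squares
i=pickle.load(open("w3.pkl","rb"));im=np.load("w3.npy")
g=im.astype(float)
obs=[]
def edge(v,u0):
    c=g[v-1:v+2,u0-8:u0+9].mean(0);c=cv2.GaussianBlur(c,(1,3),0) if 0 else c
    d=np.abs(np.diff(c,axis=0)).sum(1);k=d.argmax()
    if 0<k<15:
        a,b,e=d[k-1:k+2];s=.5*(a-e)/(a-2*b+e)
    else:s=0
    return u0-8+k+.5+s,d[k]
for v in list(range(20,225,6)):
    for side,l in((-1,(221+5*v/250)),(1,(293.5-4.5*v/240))):
        u,m=edge(v,int(round(l)))
        if m>60: obs.append((u,v,side))
# far end row
col=g[5:25,240:276].mean(1);d=np.abs(np.diff(col,axis=0)).sum(1);ve=5+d.argmax()+.5;print("far row",ve,len(obs))
P0=np.array([.46086635,.39311572])
def model(p,o):
    lat,yaw,z,pit=p;a=1.5+yaw;n=np.array([np.cos(a),np.sin(a)]);m=np.array([n[1],-n[0]])
    O,D=ray("wrist",(o[0],o[1]),i)
    # plane: z_top = z + pit*along
    n0=np.array([np.cos(1.5),np.sin(1.5)])
    t=(z+pit*((O[:2]-P0)@n0)-O[2])/(D[2]-pit*(D[:2]@n0));X=O+t*D
    return (X[:2]-P0)@m-lat-o[2]*.0145,(X[:2]-P0)@n,X
r=least_squares(lambda p:[model(p,o)[0] for o in obs],[0,0,.105,0],loss="soft_l1",f_scale=.0005)
print(r.x,np.std(r.fun)); print("far end along",model(r.x,(256,ve,0))[1:])
E
```

```text
far row 10.5 68
[-0.00062198 -0.00320804  0.10742082  0.00905182] 0.00010829540744323679
far end along (np.float64(0.11293915539104618), array([0.46835084, 0.50580995, 0.10844314]))
```

>>> {"api": "step_arm", "payload": {
  "targets": "-1 0.002 0 -0.013 0 0 0; -1 0.002 0 -0.026 0 0 0; -1 0.002 0 -0.026 0 0 0; -1 0.001 -0.01 -0.026 0 0 0; -1 0 -0.02 -0.026 0 0 0; -1 0 -0.03 -0.026 0 0 0; -1 -0.001 -0.036 -0.026 0 0 0; -1 -0.001 -0.042 -0.026 0 0 0; -1 -0.001 -0.048 -0.026 0 0 0; -1 -0.001 -0.048 -0.026 0 0 0"
}}

```text
clock: 6.97
eef_pos: [0.4601, 0.3683, 0.071]
tool_rot: [0.732, 0.681, -0.0, 0.0]
ft_force: [0.1, -0.2, -4.6]
grip_width: 0.028
grasp_force: 60.7
```

>>> {"api": "step_arm", "payload": {
  "targets": "-1 0 -0.004 0 0 0 0; -1 -0.0005 -0.008 0 0 0 0; -1 -0.001 -0.012 0 0 0 0; -1 -0.001 -0.016 0 0 0 0; -1 -0.0015 -0.02 0 0 0 0; -1 -0.0015 -0.02 0 0 0 0"
}}

```text
clock: 7.47
eef_pos: [0.4592, 0.3585, 0.0707]
tool_rot: [0.732, 0.681, -0.0, 0.0]
ft_force: [-0.9, -1.1, -4.3]
grip_width: 0.0279
grasp_force: 60.7
```

>>> {"api": "step_arm", "payload": {
  "targets": "-1 0 -0.005 0 0 0 0; -1 -0.0005 -0.01 0 0 0 0; -1 -0.001 -0.015 0 0 0 0; -1 -0.0015 -0.02 0 0 0 0; -1 -0.002 -0.025 0 0 0 0; -1 -0.002 -0.03 0 0 0 0; -1 -0.0025 -0.035 0 0 0 0; -1 -0.003 -0.04 0 0 0 0; -1 -0.003 -0.04 0 0 0 0"
}}

```text
clock: 8.22
eef_pos: [0.4577, 0.3384, 0.0708]
tool_rot: [0.732, 0.681, -0.0, 0.0]
ft_force: [0.4, -0.2, -3.2]
grip_width: 0.028
grasp_force: 60.7
```

>>> {"api": "step_arm", "payload": {
  "targets": "-1 0 -0.005 0 0 0 0; -1 -0.0005 -0.01 0 0 0 0; -1 -0.001 -0.014 0 0 0 0; -1 -0.001 -0.018 0 0 0 0; -1 -0.0015 -0.021 0 0 0 0; -1 -0.0015 -0.024 0 0 0 0; -1 -0.0015 -0.024 0 0 0 0"
}}

```text
clock: 8.8
eef_pos: [0.457, 0.3267, 0.0708]
tool_rot: [0.732, 0.681, -0.0, 0.0]
ft_force: [-1.0, -0.3, -4.2]
grip_width: 0.0278
grasp_force: 60.7
```

>>> {"api": "step_arm", "payload": {
  "targets": "-1 0 -0.002 0 0 0 0; -1 0 -0.004 0 0 0 0; -1 0 -0.004 0 0 0 0"
}}

```text
clock: 9.05
eef_pos: [0.457, 0.3248, 0.0708]
tool_rot: [0.732, 0.681, -0.0, 0.0]
ft_force: [-0.4, 0.3, -4.6]
grip_width: 0.0279
grasp_force: 60.7
```

>>> {"api": "step_arm", "payload": {
  "targets": "-1 0 -0.002 0 0 0 0; -1 0 -0.002 0 0 0 0; -1 0 -0.002 0 0 0 0"
}}

```text
clock: 9.3
eef_pos: [0.457, 0.324, 0.0708]
tool_rot: [0.732, 0.681, -0.0, 0.0]
ft_force: [-0.3, 0.6, -4.2]
grip_width: 0.0281
grasp_force: 60.7
```

>>> {"api": "step_arm", "payload": {
  "targets": "-1 0 -0.002 0 0 0 0; -1 0 -0.002 0 0 0 0; -1 0 -0.002 0 0 0 0"
}}

```text
clock: 9.55
eef_pos: [0.457, 0.323, 0.0708]
tool_rot: [0.732, 0.681, -0.0, -0.0]
ft_force: [0.2, -0.4, -4.1]
grip_width: 0.0281
grasp_force: 60.7
```

>>> {"api": "step_arm", "payload": {
  "targets": "-1 0 -0.002 0 0 0 0; -1 0 -0.002 0 0 0 0; -1 0 -0.002 0 0 0 0"
}}

```text
clock: 9.8
eef_pos: [0.4571, 0.3221, 0.0708]
tool_rot: [0.732, 0.681, 0.0, -0.0]
ft_force: [0.2, -0.3, -4.7]
grip_width: 0.0279
grasp_force: 60.7
```

>>> {"api": "step_arm", "payload": {
  "targets": "-1 0 -0.002 0 0 0 0; -1 0 -0.002 0 0 0 0; -1 0 -0.002 0 0 0 0"
}}

```text
clock: 10.05
eef_pos: [0.4571, 0.322, 0.071]
tool_rot: [0.732, 0.681, 0.001, -0.001]
ft_force: [-0.7, 4.6, -4.9]
grip_width: 0.0276
grasp_force: 60.7
```

```bash
python3 - <<'E'
from h import *
c=(.457,.29,.08);u,v=pix("scene",c).astype(int);t=pix("top",c).astype(int);print(u,v,t)
a=bot.camera("scene")[v-45:v+45,u-60:u+60,::-1];b=bot.camera("top")[t[1]-45:t[1]+45,t[0]-40:t[0]+80,::-1]
cv2.imwrite("pics/m.png",np.hstack([cv2.resize(x,(400,300),interpolation=cv2.INTER_CUBIC) for x in(a,b)]))
E
```

```text
196 149 [126 179]
```

View pics/m.png

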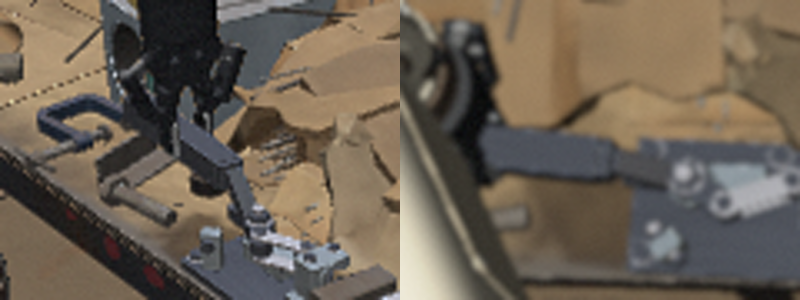

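```bash
cat > arc.py <<'E'
import numpy as np,sys
R=.1325
def tab(s,e,st):
    u=lambda a:R*np.array([np.cos(a),np.sin(a)])
    for f in np.arange(s+st,e+1e-9,st):
        d=(u(f)-u(s))/.5;print(f"{f:.3f}: {d[0]:.4f} {d[1]:.4f} 0 0 0 {(f-s)/(np.pi/4):.3f}")
    print()
tab(1.5,1.70,.025);tab(1.7,1.9,.025);tab(1.9,2.1,.02);tab(2.1,2.3,.02);tab(2.3,2.45,.02)
E
python3 arc.py; python3 -c "
from workcell import bot;print(bot.get_obs()['ft_force'],bot.get_obs()['ft_torque'])"
```

```text
1.525: -0.0066 0.0004 0 0 0 0.032
1.550: -0.0132 0.0006 0 0 0 0.064
1.575: -0.0199 0.0007 0 0 0 0.095
1.600: -0.0265 0.0006 0 0 0 0.127
1.625: -0.0331 0.0003 0 0 0 0.159
1.650: -0.0397 -0.0002 0 0 0 0.191
1.675: -0.0463 -0.0008 0 0 0 0.223
1.700: -0.0529 -0.0015 0 0 0 0.255

1.725: -0.0066 -0.0009 0 0 0 0.032
1.750: -0.0131 -0.0020 0 0 0 0.064
1.775: -0.0196 -0.0033 0 0 0 0.095
1.800: -0.0261 -0.0047 0 0 0 0.127
1.825: -0.0325 -0.0063 0 0 0 0.159
1.850: -0.0389 -0.0081 0 0 0 0.191
1.875: -0.0452 -0.0100 0 0 0 0.223
1.900: -0.0515 -0.0120 0 0 0 0.255

1.920: -0.0050 -0.0018 0 0 0 0.025
1.940: -0.0100 -0.0036 0 0 0 0.051
1.960: -0.0149 -0.0056 0 0 0 0.076
1.980: -0.0198 -0.0076 0 0 0 0.102
2.000: -0.0246 -0.0098 0 0 0 0.127
2.020: -0.0294 -0.0121 0 0 0 0.153
2.040: -0.0342 -0.0144 0 0 0 0.178
2.060: -0.0389 -0.0169 0 0 0 0.204
2.080: -0.0435 -0.0194 0 0 0 0.229
2.100: -0.0481 -0.0220 0 0 0 0.255

2.120: -0.0045 -0.0027 0 0 0 0.025
2.140: -0.0090 -0.0055 0 0 0 0.051
2.160: -0.0135 -0.0084 0 0 0 0.076
2.180: -0.0179 -0.0114 0 0 0 0.102
2.200: -0.0222 -0.0145 0 0 0 0.127
2.220: -0.0264 -0.0177 0 0 0 0.153
2.240: -0.0306 -0.0209 0 0 0 0.178
2.260: -0.0347 -0.0242 0 0 0 0.204
2.280: -0.0388 -0.0276 0 0 0 0.229
2.300: -0.0428 -0.0311 0 0 0 0.255

2.320: -0.0039 -0.0036 0 0 0 0.025
2.340: -0.0078 -0.0072 0 0 0 0.051
2.360: -0.0115 -0.0109 0 0 0 0.076
2.380: -0.0152 -0.0147 0 0 0 0.102
2.400: -0.0188 -0.0186 0 0 0 0.127
2.420: -0.0224 -0.0226 0 0 0 0.153
2.440: -0.0258 -0.0266 0 0 0 0.178

[-0.35812799  5.36372339 -5.07291018] [ 0.997649    0.12529348 -0.03332341]
```

>>> {"api": "step_arm", "payload": {
  "targets": "-1 0 0.003 0 0 0 0; -1 0.0005 0.006 0 0 0 0; -1 0.0005 0.006 0 0 0 0.02; -1 0.0005 0.006 0 0 0 0.02; -1 0.0005 0.006 0 0 0 0.02; -1 0.0005 0.006 0 0 0 0.02"
}}

```text
clock: 10.65
eef_pos: [0.4572, 0.3236, 0.0707]
tool_rot: [0.727, 0.687, -0.0, 0.0]
ft_force: [0.6, -0.2, -3.9]
grip_width: 0.0276
grasp_force: 60.7
```

>>> {"api": "step_arm", "payload": {
  "targets": "-1 -0.0066 0.0004 0 0 0 0.032; -1 -0.0132 0.0006 0 0 0 0.064; -1 -0.0199 0.0007 0 0 0 0.095; -1 -0.0265 0.0006 0 0 0 0.127; -1 -0.0331 0.0003 0 0 0 0.159; -1 -0.0397 -0.0002 0 0 0 0.191; -1 -0.0463 -0.0008 0 0 0 0.223; -1 -0.0529 -0.0015 0 0 0 0.255; -1 -0.0529 -0.0015 0 0 0 0.255"
}}

```text
clock: 11.4
eef_pos: [0.4303, 0.3233, 0.071]
tool_rot: [0.654, 0.757, 0.0, -0.0]
ft_force: [0.6, -0.4, -4.0]
grip_width: 0.0279
grasp_force: 60.6
```

>>> {"api": "step_arm", "payload": {
  "targets": "-1 -0.0066 -0.0009 0 0 0 0.032; -1 -0.0131 -0.0020 0 0 0 0.064; -1 -0.0196 -0.0033 0 0 0 0.095; -1 -0.0261 -0.0047 0 0 0 0.127; -1 -0.0325 -0.0063 0 0 0 0.159; -1 -0.0325 -0.0063 0 0 0 0.159"
}}

```text
clock: 11.9
eef_pos: [0.4166, 0.3207, 0.0714]
tool_rot: [0.605, 0.796, 0.002, 0.001]
ft_force: [7.5, -0.6, -6.9]
grip_width: 0.0279
grasp_force: 60.4
```

>>> {"api": "step_arm", "payload": {
  "targets": "-1 -0.0064 -0.0018 0 0 0 0.032; -1 -0.0127 -0.0037 0 0 0 0.064; -1 -0.019 -0.0057 0 0 0 0.096; -1 -0.019 -0.0057 0 0 0 0.096"
}}

```text
clock: 12.23
eef_pos: [0.4079, 0.3184, 0.0717]
tool_rot: [0.575, 0.818, 0.003, 0.002]
ft_force: [8.8, 0.4, -7.3]
grip_width: 0.0278
grasp_force: 60.4
```

>>> {"api": "step_arm", "payload": {
  "targets": "-1 -0.0063 -0.0021 0 0 0 0.024; -1 -0.0125 -0.0044 0 0 0 0.056; -1 -0.0187 -0.0067 0 0 0 0.085; -1 -0.0187 -0.0067 0 0 0 0.085"
}}

```text
clock: 12.57
eef_pos: [0.3983, 0.3152, 0.0718]
tool_rot: [0.547, 0.837, 0.003, 0.002]
ft_force: [7.9, 0.4, -6.8]
grip_width: 0.0279
grasp_force: 60.6
```

```bash
cat > st.py <<'E'
from workcell import bot
import numpy as np
o=bot.get_obs();x,y=o["tool_rot"][:2];p=o["eef_pos"][:2]-[.448,.193]
print(o["clock"],"ang",np.arctan2(p[1],p[0]),"R",np.hypot(*p),"tubeyaw",np.arctan2(2*y*y-1,2*x*y)+np.pi/2)
a=np.arctan2(p[1],p[0]);n=np.array([np.cos(a),np.sin(a)]);f=o["ft_force"]
print("radial",f[:2]@n,"tang(ccw+)",f[:2]@[-n[1],n[0]],"z",f[2],"torque",o["ft_torque"])
E
python3 st.py
```

```text
12.5667 ang 1.9573944721446104 R 0.1319164909460322 tubeyaw 1.9838541133231564
radial -2.6616519732653257 tang(ccw+) -7.470666657210725 z -6.7619590170108745 torque [ 0.24692375 -1.56725544  0.22718828]
```

```bash
python3 - <<'E'
import numpy as np
R=.132;f0=1.957
for df in (.08,):
  for s in np.arange(f0,2.5,.06):
    print(f"{s:.3f}",[f"{(np.cos(s+k)-np.cos(s))*R/.5:.4f} {(np.sin(s+k)-np.sin(s))*R/.5:.4f} 0 0 0 {k/(np.pi/4):.3f}" for k in(.02,.04,.06)])
E
```

```text
1.957 ['-0.0049 -0.0020 0 0 0 0.025', '-0.0097 -0.0042 0 0 0 0.051', '-0.0145 -0.0064 0 0 0 0.076']
2.017 ['-0.0047 -0.0023 0 0 0 0.025', '-0.0094 -0.0047 0 0 0 0.051', '-0.0141 -0.0073 0 0 0 0.076']
2.077 ['-0.0046 -0.0026 0 0 0 0.025', '-0.0091 -0.0053 0 0 0 0.051', '-0.0136 -0.0081 0 0 0 0.076']
2.137 ['-0.0044 -0.0029 0 0 0 0.025', '-0.0088 -0.0058 0 0 0 0.051', '-0.0131 -0.0089 0 0 0 0.076']
2.197 ['-0.0042 -0.0031 0 0 0 0.025', '-0.0084 -0.0064 0 0 0 0.051', '-0.0125 -0.0097 0 0 0 0.076']
2.257 ['-0.0041 -0.0034 0 0 0 0.025', '-0.0080 -0.0069 0 0 0 0.051', '-0.0119 -0.0104 0 0 0 0.076']
2.317 ['-0.0038 -0.0036 0 0 0 0.025', '-0.0076 -0.0073 0 0 0 0.051', '-0.0113 -0.0111 0 0 0 0.076']
2.377 ['-0.0036 -0.0038 0 0 0 0.025', '-0.0072 -0.0078 0 0 0 0.051', '-0.0106 -0.0118 0 0 0 0.076']
2.437 ['-0.0034 -0.0041 0 0 0 0.025', '-0.0067 -0.0082 0 0 0 0.051', '-0.0099 -0.0124 0 0 0 0.076']
2.497 ['-0.0031 -0.0043 0 0 0 0.025', '-0.0062 -0.0086 0 0 0 0.051', '-0.0091 -0.0129 0 0 0 0.076']
```

>>> {"api": "step_arm", "payload": {
  "targets": "-1 -0.0049 -0.0020 0 0 0 0.025; -1 -0.0097 -0.0042 0 0 0 0.051; -1 -0.0145 -0.0064 0 0 0 0.076; -1 -0.0145 -0.0064 0 0 0 0.076"
}}

```text
clock: 12.9
eef_pos: [0.3902, 0.3118, 0.0718]
tool_rot: [0.522, 0.853, 0.002, 0.001]
ft_force: [5.0, 0.3, -3.9]
grip_width: 0.0279
grasp_force: 60.9
```

>>> {"api": "step_arm", "payload": {
  "targets": "-1 -0.0047 -0.0023 0 0 0 0.025; -1 -0.0094 -0.0047 0 0 0 0.051; -1 -0.0141 -0.0073 0 0 0 0.076; -1 -0.0141 -0.0073 0 0 0 0.076"
}}

```text
clock: 13.23
eef_pos: [0.3811, 0.3074, 0.0713]
tool_rot: [0.496, 0.868, 0.001, -0.0]
ft_force: [0.0, -0.1, -3.6]
grip_width: 0.028
grasp_force: 60.9
```

```bash
python3 st.py
```

```text
13.2333 ang 2.0999826972982816 R 0.13257032825865217 tubeyaw 2.1027218969445567
radial -0.10595494360038414 tang(ccw+) 0.00412005938174705 z -3.6278530273538814 torque [ 0.03931145 -0.26308214  0.07672532]
```

>>> {"api": "step_arm", "payload": {
  "targets": "-1 -0.0023 -0.0013 0 0 0 0.012; -1 -0.0046 -0.0026 0 0 0 0.025; -1 -0.0046 -0.0026 0 0 0 0.025"
}}

```text
clock: 13.48
eef_pos: [0.3776, 0.3051, 0.0703]
tool_rot: [0.488, 0.873, -0.001, -0.001]
ft_force: [-0.3, -0.4, -3.1]
grip_width: 0.028
grasp_force: 60.8
```

>>> {"api": "step_arm", "payload": {
  "targets": "-1 -0.0023 -0.0013 0 0 0 0.012; -1 -0.0046 -0.0026 0 0 0 0.025; -1 -0.0046 -0.0026 0 0 0 0.025"
}}

```text
clock: 13.73
eef_pos: [0.3747, 0.3029, 0.07]
tool_rot: [0.48, 0.877, -0.002, -0.001]
ft_force: [-4.1, -2.4, -2.0]
grip_width: 0.0279
grasp_force: 61.2
```

>>> {"api": "step_arm", "payload": {
  "targets": "-1 -0.0022 -0.0014 0 0 0 0.012; -1 -0.0045 -0.0028 0 0 0 0.025; -1 -0.0045 -0.0028 0 0 0 0.025"
}}

```text
clock: 13.98
eef_pos: [0.3732, 0.3019, 0.0702]
tool_rot: [0.471, 0.882, -0.001, -0.001]
ft_force: [-4.5, -3.2, -3.8]
grip_width: 0.0276
grasp_force: 61.0
```

```bash
python3 st.py
```

```text
13.9833 ang 2.172726420571279 R 0.13216804357353498 tubeyaw 2.1606786064500016
radial -0.10995741466907186 tang(ccw+) 5.532115501266447 z -3.7892619917766996 torque [-0.74815692  0.86856354 -0.18329109]
```

>>> {"api": "step_arm", "payload": {
  "targets": "-1 -0.0022 -0.0014 0 0 0 0.012; -1 -0.0044 -0.0029 0 0 0 0.025; -1 -0.0044 -0.0029 0 0 0 0.025"
}}

```text
clock: 14.23
eef_pos: [0.3712, 0.3006, 0.0702]
tool_rot: [0.462, 0.887, -0.001, -0.001]
ft_force: [-3.5, -3.9, -5.6]
grip_width: 0.0278
grasp_force: 60.9
```

>>> {"api": "step_arm", "payload": {
  "targets": "-1 -0.0022 -0.0015 0 0 0 0.012; -1 -0.0043 -0.003 0 0 0 0.025; -1 -0.0043 -0.003 0 0 0 0.025"
}}

```text
clock: 14.48
eef_pos: [0.369, 0.2989, 0.0702]
tool_rot: [0.454, 0.891, -0.001, -0.001]
ft_force: [-4.5, -3.6, -4.8]
grip_width: 0.028
grasp_force: 60.9
```

```bash
python3 st.py
```

```text
14.4833 ang 2.2119400960768516 R 0.13212996262040624 tubeyaw 2.199978272163154
radial -0.21477319778308854 tang(ccw+) 5.805913335836381 z -4.754118473627589 torque [-0.93307063  0.9153165  -0.26260202]
```

>>> {"api": "step_arm", "payload": {
  "targets": "-1 -0.0021 -0.0015 0 0 0 0.012; -1 -0.0042 -0.0031 0 0 0 0.025; -1 -0.0042 -0.0031 0 0 0 0.025"
}}

```text
clock: 14.73
eef_pos: [0.3667, 0.2971, 0.0702]
tool_rot: [0.445, 0.896, -0.002, -0.001]
ft_force: [-5.5, -4.0, -3.9]
grip_width: 0.0276
grasp_force: 60.9
```

>>> {"api": "step_arm", "payload": {
  "targets": "-1 -0.0021 -0.0016 0 0 0 0.012; -1 -0.0042 -0.0032 0 0 0 0.025; -1 -0.0042 -0.0032 0 0 0 0.025"
}}

```text
clock: 14.98
eef_pos: [0.3645, 0.2953, 0.0701]
tool_rot: [0.436, 0.9, -0.002, -0.001]
ft_force: [-4.6, -5.3, -3.7]
grip_width: 0.028
grasp_force: 61.0
```

```bash
python3 st.py
```

```text
14.9833 ang 2.2555574852889637 R 0.13205381038891212 tubeyaw 2.2390920789224467
radial -1.2046314507730265 tang(ccw+) 6.920676267464818 z -3.6897470385974716 torque [-1.09016232  0.99973979 -0.23813787]
```

>>> {"api": "step_arm", "payload": {
  "targets": "-1 -0.0021 -0.0017 0 0 0 0.012; -1 -0.0041 -0.0034 0 0 0 0.025; -1 -0.0041 -0.0034 0 0 0 0.025"
}}

```text
clock: 15.23
eef_pos: [0.3625, 0.2936, 0.0702]
tool_rot: [0.427, 0.904, -0.002, -0.001]
ft_force: [-5.3, -5.3, -3.8]
grip_width: 0.0278
grasp_force: 61.0
```

>>> {"api": "step_arm", "payload": {
  "targets": "-1 -0.002 -0.0017 0 0 0 0.012; -1 -0.004 -0.0034 0 0 0 0.025; -1 -0.004 -0.0034 0 0 0 0.025"
}}

```text
clock: 15.48
eef_pos: [0.3614, 0.2929, 0.0704]
tool_rot: [0.418, 0.908, -0.001, -0.0]
ft_force: [-4.3, -3.9, -6.8]
grip_width: 0.0283
grasp_force: 60.7
```

```bash
python3 st.py
```

```text
15.4833 ang 2.2849155530757077 R 0.13220622517981653 tubeyaw 2.2783723338080346
radial -0.1597433010818106 tang(ccw+) 5.773994459336276 z -6.829079586498042 torque [-0.72534254  0.68328595 -0.13109189]
```

>>> {"api": "step_arm", "payload": {
  "targets": "-1 -0.002 -0.0017 0 0 0 0.012; -1 -0.004 -0.0034 0 0 0 0.025; -1 -0.004 -0.0034 0 0 0 0.025"
}}

```text
clock: 15.73
eef_pos: [0.3606, 0.2924, 0.0712]
tool_rot: [0.409, 0.912, 0.001, 0.0]
ft_force: [-1.2, -1.3, -5.0]
grip_width: 0.0279
grasp_force: 60.8
```

```bash
python3 st.py
```

```text
15.7333 ang 2.2919357418603425 R 0.1323481659795675 tubeyaw 2.2983669799843924
radial -0.1756384167644638 tang(ccw+) 1.7575702508800148 z -4.954780038560558 torque [-0.37213004  0.3055441  -0.07239741]
```

>>> {"api": "step_arm", "payload": {
  "targets": "-1 -0.002 -0.0017 0 0 0 0; -1 -0.002 -0.0017 0 0 0 0; -1 -0.002 -0.0017 0 0 0 0; -1 -0.002 -0.0017 0 0 0 0"
}}

```text
clock: 16.07
eef_pos: [0.3599, 0.2918, 0.0714]
tool_rot: [0.41, 0.912, 0.001, 0.001]
ft_force: [0.4, 0.1, -3.8]
grip_width: 0.0279
grasp_force: 61.0
```

```bash
python3 st.py
```

```text
16.0667 ang 2.298911702235758 R 0.1323580530894377 tubeyaw 2.2977761950694826
radial -0.2133314518122412 tang(ccw+) -0.3998234276400861 z -3.80016666481017 torque [-0.02848148 -0.07919831  0.01870169]
```

>>> {"api": "step_arm", "payload": {
  "targets": "-1 -0.0066 0.0075 0 0 0 0; -1 -0.0133 0.015 0 0 0 0; -1 -0.02 0.0224 0 0 0 0; -1 -0.0266 0.03 0 0 0 0; -1 -0.0266 0.03 0 0 0 0"
}}

```text
clock: 16.48
eef_pos: [0.3449, 0.3069, 0.0708]
tool_rot: [0.409, 0.913, 0.0, -0.0]
ft_force: [0.4, -0.4, -4.6]
grip_width: 0.0278
grasp_force: 60.9
```

```bash
python3 st.py
```

```text
16.4833 ang 2.3064594052138716 R 0.1536089781110956 tubeyaw 2.299133635555899
radial -0.5535947477976295 tang(ccw+) -0.012400792773299597 z -4.618846113511146 torque [-0.04391174 -0.0941772   0.01337204]
```

>>> {"api": "step_arm", "payload": {
  "targets": "-1 -0.008 0.009 0 0 0 0; -1 -0.016 0.018 0 0 0 0; -1 -0.024 0.027 0 0 0 0; -1 -0.032 0.036 0 0 0 0; -1 -0.04 0.045 0 0 0 0; -1 -0.05 0.0563 0 0 0 0; -1 -0.062 0.07 0 0 0 0; -1 -0.074 0.0833 0 0 0 0; -1 -0.074 0.0833 0.04 0 0 0; -1 -0.074 0.0833 0.1 0 0 0"
}}

```text
clock: 17.32
eef_pos: [0.3058, 0.3462, 0.1184]
tool_rot: [0.409, 0.913, -0.004, -0.001]
ft_force: [0.5, 0.7, -4.8]
grip_width: 0.0281
grasp_force: 60.8
```

```bash
python3 st.py; python3 - <<'E'
from h import *
print(bot.get_obs()["eef_pos"])
c=(.43,.2,.05);t=pix("top",c).astype(int)
b=bot.camera("top")[t[1]-50:t[1]+40,t[0]-70:t[0]+110,::-1]
cv2.imwrite("pics/n.png",cv2.resize(b,None,fx=4,fy=4,interpolation=cv2.INTER_CUBIC))
E
```

```text
17.3167 ang 2.3188770091735984 R 0.20900106627940906 tubeyaw 2.2990059043452553
radial 0.15048924828763133 tang(ccw+) -0.8735844634323762 z -4.802910400140627 torque [-0.0144922  -0.11663754 -0.03503117]
[0.30583054 0.3461969  0.11844282]
```

View pics/n.png

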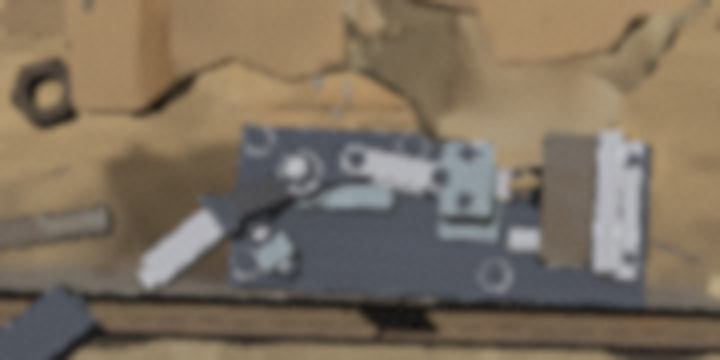

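The picture shows the handle over on its stop screw, the off-cut against the fence and the tube off. I carry the tube back to its original clear spot.

>>> {"api": "step_arm", "payload": {
  "targets": "-1 0 0 0.07 0 0 0; -1 0 -0.06 0.13 0 0 -0.06; -1 0.02 -0.14 0.13 0 0 -0.13; -1 0.04 -0.22 0.13 0 0 -0.2; -1 0.06 -0.3 0.13 0 0 -0.27; -1 0.08 -0.38 0.13 0 0 -0.34; -1 0.1 -0.46 0.13 0 0 -0.41; -1 0.13 -0.54 0.13 0 0 -0.5; -1 0.16 -0.62 0.13 0 0 -0.58; -1 0.19 -0.7 0.13 0 0 -0.66"
}}

```text
clock: 18.2
eef_pos: [0.403, -0.0008, 0.1862]
tool_rot: [0.631, 0.776, 0.001, 0.001]
ft_force: [0.2, 1.2, -4.3]
grip_width: 0.0279
grasp_force: 61.3
```

>>> {"api": "step_arm", "payload": {
  "targets": "-1 0 -0.08 0 0 0 0; -1 0 -0.16 0 0 0 0; -1 0.01 -0.24 0 0 0 0; -1 0.02 -0.32 0 0 0 0; -1 0.03 -0.4 0 0 0 0; -1 0.04 -0.48 0 0 0 0; -1 0.05 -0.56 0 0 0 0; -1 0.06 -0.62 0 0 0 0; -1 0.06 -0.62 0 0 0 0; -1 0.06 -0.62 0 0 0 0"
}}

```text
clock: 19.03
eef_pos: [0.4328, -0.3106, 0.1851]
tool_rot: [0.631, 0.776, 0.0, -0.0]
ft_force: [-0.1, 0.9, -4.4]
grip_width: 0.0281
grasp_force: 61.3
```

```bash
python3 st.py; python3 -c "
from workcell import bot;print(bot.get_obs()['eef_pos'],bot.get_obs()['tool_rot'])"
```

```text
19.0333 ang -1.6010131111935433 R 0.5038320401406803 tubeyaw 1.7764047112675734
radial -0.9469624167457907 tang(ccw+) -0.11459243793110302 z -4.4220518202748424 torque [ 0.03026232 -0.02101098 -0.02290653]
[ 0.43277813 -0.31060204  0.18510342] [ 6.30807843e-01  7.75939026e-01  1.71951099e-04 -2.50568767e-04]
```

>>> {"api": "step_arm", "payload": {
  "targets": "-1 0.023 -0.014 -0.07 0 0 0; -1 0.023 -0.014 -0.14 0 0 0; -1 0.023 -0.014 -0.21 0 0 0; -1 0.023 -0.014 -0.27 0 0 0; -1 0.023 -0.014 -0.31 0 0 0; -1 0.023 -0.014 -0.34 0 0 0; -1 0.023 -0.014 -0.35 0 0 0; -1 0.023 -0.014 -0.354 0 0 0; -1 0.023 -0.014 -0.354 0 0 0"
}}

```text
clock: 19.78
eef_pos: [0.4446, -0.3157, 0.0092]
tool_rot: [0.629, 0.777, 0.0, 0.0]
ft_force: [-0.0, -0.6, -4.2]
grip_width: 0.028
grasp_force: 61.2
```

>>> {"api": "step_arm", "payload": {
  "targets": "-1 0 0 -0.002 0 0 0; -1 0 0 -0.003 0 0 0; -1 0 0 -0.003 0 0 0"
}}

```text
clock: 20.03
eef_pos: [0.4449, -0.3169, 0.0085]
tool_rot: [0.63, 0.777, 0.0, 0.001]
ft_force: [-0.5, 0.1, -4.1]
grip_width: 0.0277
grasp_force: 61.2
```

Lower until it touches, then release.

>>> {"api": "step_arm", "payload": {
  "targets": "-1 0 0 -0.002 0 0 0; -1 0 0 -0.003 0 0 0; -1 0 0 -0.003 0 0 0"
}}

```text
clock: 20.28
eef_pos: [0.4441, -0.3165, 0.006]
tool_rot: [0.63, 0.777, 0.0, 0.0]
ft_force: [-0.3, 0.2, -3.7]
grip_width: 0.0279
grasp_force: 61.2
```

>>> {"api": "step_arm", "payload": {
  "targets": "-1 0 0 -0.002 0 0 0; -1 0 0 -0.003 0 0 0; -1 0 0 -0.003 0 0 0"
}}

```text
clock: 20.53
eef_pos: [0.4442, -0.3166, 0.0051]
tool_rot: [0.63, 0.777, -0.0, 0.0]
ft_force: [-2.8, 0.9, 3.4]
grip_width: 0.0281
grasp_force: 62.2
```

>>> {"api": "step_arm", "payload": {
  "targets": "1 0 0 0 0 0 0; 1 0 0 0 0 0 0; 1 0 0 0 0 0 0; 1 0 0 0 0 0 0; 1 0 0 0 0 0 0; 1 0 0 0 0 0 0; 1 0 0 0 0 0 0"
}}

```text
clock: 21.12
eef_pos: [0.4441, -0.3164, 0.0043]
tool_rot: [0.63, 0.777, -0.0, 0.0]
ft_force: [-0.0, -0.3, 0.6]
grip_width: 0.0857
grasp_force: 0.0
```

>>> {"api": "step_arm", "payload": {
  "targets": "1 0 0 0.04 0 0 0; 1 0 0 0.1 0 0 0; 1 0 0 0.17 0 0 0; 1 0 0 0.24 0 0 0; 1 0 0 0.3 0 0 0; 1 0 0 0.35 0 0 0; 1 0 0 0.35 0 0 0; 1 0 0 0.35 0 0 0"
}}

```text
clock: 21.78
eef_pos: [0.4451, -0.3172, 0.1812]
tool_rot: [0.63, 0.777, 0.0, 0.002]
ft_force: [0.5, -0.0, -0.5]
grip_width: 0.0854
grasp_force: 0.0
```

```bash
python3 - <<'E'
from h import *
o=bot.get_obs();print(o["clock"],o["eef_pos"],o["ft_force"])
a=bot.camera("wrist")[:,:,::-1];b=bot.camera("top")[165:255,60:260,::-1]
cv2.imwrite("pics/e.png",np.hstack([cv2.resize(a,(400,300)),cv2.resize(b,(400,300))]))
E
```

```text
21.7833 [ 0.44512234 -0.31715396  0.18121214] [ 0.47278195 -0.03068752 -0.46362333]
```

View pics/e.png

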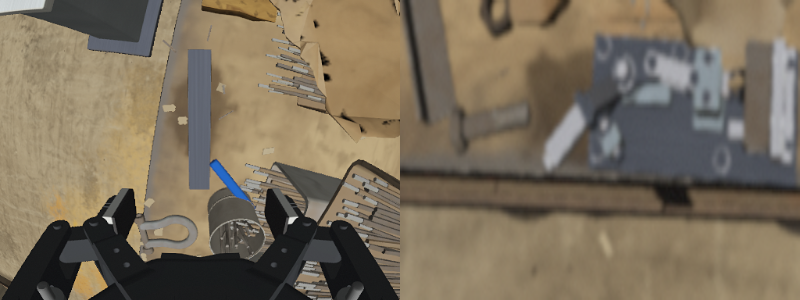

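The tube lies flat at its original spot, clear of the can and shackle. The handle is still over and the off-cut is against the fence, so I hand in.

```bash
python3 -c "
from workcell import bot;print(bot.job_done())"
```

```text
the job is handed in; nothing more can be done
None
```

I closed the clamp through the tube; the last camera view shows the handle over on its stop, the off-cut at the fence and the tube flat on the bench. I handed the job in at about 22 s; no verdict came back.

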